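# Guard the cups and draw the rolling pin out of the dish drainer

## Task

Swing the guard bar of the dish drainer's cup shelf fully shut behind its sprung catch, so that the two steel cups cannot slide off; then take the rolling pin out of the basket, drawing it slantwise from under the shelf, its free end up first, with the bar left shut and the cups and the tongs left as they are. Finish while still holding the rolling pin in the gripper: level, still, clear of the drainer and the cups, and at least 5 cm above the basket's rim; do not put it down or let go.

Things in the scene. Friction and masses are not known exactly. Their poses are not given: they have to be found in the camera images.
- drainer: steel wire dish drainer, fixed, 280 mm (its x) by 500 mm (its y), open on top; origin on the worktop under its middle, z up. Rim of 8 mm wire at height 110 mm. Floor of 6 mm wires along y, 36 mm apart (x = 0, +-36, +-72, +-108 mm), tops at 23 mm. A cup shelf covers its +y end, so the opening is 350 mm long (y -250 to +100 mm), shorter than the rolling pin
- shelf_edge (a point): middle of the lower side of the sheet steel cup shelf's open edge: drainer x 0, y +100, z 150 mm. The shelf runs from there to y +246 mm, 284 mm wide, its top at 154 mm (drain ribs to 156), with a wire rail at 190 mm round its other three sides; the guard bar closes this edge
- guard (a joint): angle of the guard bar about its upright hinge, rad: 0 = shut, bar along the shelf's edge, pointing to drainer +x; grows as it swings out over the basket toward drainer -y (most 1.75). It turns easily and stays where left; from 0.07 to 0.03 its end rides over a 4 mm sprung ball (about 3 N at the knob); below 0.03 it is in the catch, at 0 it meets the back stop
- guard_hinge (a point): on the guard bar's hinge axis, at the bar's height: drainer x -130, y +100, z 190 mm
- guard_catch (a point): the catch that the bar's end enters: top of the sprung ball, drainer x +118, y +92, z 190 mm, on a grey block (22 x 26 mm, 181 mm high, back stop to 198 mm) on the shelf's edge
- guard_knob (a point): top of the guard bar's black round upright knob, 13 to 14 mm thick, 44 mm high above the 8 mm bar, 190 mm from the hinge axis; its top is at height 238 mm. Can be pinched or pushed from above
- rolling_pin: wooden rolling pin, 420 mm long, 58 mm thick along its middle, thinner handles, about 0.4 kg. Origin at the middle of its underside, x along it. It lies on the basket's floor along drainer y between two wires (axis at height 46 mm), at drainer x +54 or -54 mm (tongs at the other), its +x end 85 to 125 mm under the shelf. Grip it with 60 N or more
- pin_mid (a point): on the rolling pin's axis, at mid-length (centre of mass)
- pin_end_in (a point): on the rolling pin's axis, at its +x end, under the cup shelf at the start, 210 mm from the middle
- pin_end_out (a point): on the rolling pin's axis, at its -x (free) end, 210 mm from the middle
- tongs: steel kitchen tongs, 313 x 62 x 35 mm, lying in the other lane of the basket along drainer y; origin under their middle. To be left alone
- cup_a: steel cup, 79 mm thick, 103 mm high, standing mouth down on the shelf near its -x end; origin under its middle. To be left alone
- cup_b: steel cup, 79 mm thick, 103 mm high, standing mouth down on the shelf near its +x end; origin under its middle. To be left alone

How it is judged:
By the outcome, as a careful person would: the job done as asked, in the order asked, and still so for the second after the job is handed in, while the arm keeps its last pose, push and grip.
It also fails if it takes over 56 s, if anything falls off the work surface, if the arm or the gripper's body presses on something with over 40 N, if the wrist force passes 120 N, or if a joint passes its speed limit or range.

## Robot

A 7-joint arm with a two-finger parallel gripper is mounted at the origin on a cart in front of the work surface, level with it; the furniture and walls round the work are solid. World frame = base frame: x ahead of the robot, y to its left, z up, the work surface at z = 0. Lengths are in m, angles in rad, forces in N, time in s.
With the tool pointing down it reaches from about 0.35 to 0.9 m from the base axis. Payload 8.1 kg.
Tool frame: the origin (TCP) lies on the centre line of the jaws, within the pads' length; the fingertips stand 19 mm ahead of it and the grasp point (between the pads) is the TCP (arm.tip_reach is the distance from the TCP to the fingertips, in m); z points along the fingers, y is the line along which they close (so a half turn about z gives the same grasp; the last joint's range is limited). The gripper opens to 92 mm and grips with 3 to 60 N. Pads are 19 mm wide; open, the fingers measure 130 mm over their backs; the gripper's body (75 mm by 190 mm) begins 47 mm behind the grasp point.
Start: joints at [-1.278, 0.434, 0.025, 1.573, -0.012, 1.134, -0.075], TCP at [0.241, 0.577, 0.246] pointing down, gripper open.
Joint ranges: [-2.62, 2.62], [-0.44, 2.09], [-1.27, 1.32], [0.08, 2.57], [-1.32, 4.46], [0.12, 2], [-2.74, 2.74]. Speed limits (rad/s): [2.22, 2.22, 3.01, 3.01, 3.14, 3.14, 3.14].

## Interface

Orientations are given as a rotation vector (axis times angle).
In Python, from cell import arm gives the robot as it stands.
- The arm moves only by the tool arm_command, never from a script. Its argument "targets" is a list that holds one entry, the list of rows, each a list of 6 numbers: the shift along the tool's x, y, z in m, then the turn, a rotation vector about the tool's x, y, z in rad. A call has 1 to 10 rows; each row shifts and turns the commanded pose from where the row before left it, along the tool's axes as they then stand; what a row does not reach is not made up. A row lasts 1/8 s, in which the tool goes at most 62.5 mm and 10.7 degrees, less where a joint would pass 70% of its speed; a pose out of reach is approached as far as the arm can. A call with a gripper value outside its range is refused whole. "jaw" is the finger opening in m, from 0 to 0.0918, set as the call begins (left out, the last holds). The fingers move at their own pace and stop on an object; "newtons" is the grip in N (left out, the last holds). Time passes only in rows, so rows that do not move let the fingers close. It gives the time, the measured TCP pose, the force, the opening and the grip force at its end, in the units of the state.
- arm.observe(): the state, without advancing time (a new reading comes with each control period).
- arm.get_image(name): name is "scene" or "side" or "wrist"; returns a dict with "pixels" (420x560x3 uint8, red, green, blue), "z_map" (420x560 float32, m along the optical axis (not along the pixel's ray), 0 where there is no reading), "fx", "fy", "cx", "cy" (pixels), "xyz" and "rotation" of the camera in the world; the wrist camera has in their place "T_tool_cam" (4x4, takes a point from camera to tool coordinates, whose origin is the TCP and whose axes are the flange's). Camera axes: x right, y down, z forward; pixel columns grow to the right and rows downward; lengths in m; the calibration is good to about 2 mm. A picture is of the moment at which its call begins: read the wrist's pose just before it.
- arm.sign_off(): hands the job in; it is judged then, once.
The state is a dict: "clock": time; "joints": joint angles; "dq": joint speeds; "joint_efforts": joint torques, N m; "position": TCP position; "ee_rot": TCP orientation; "force": force on the tool from outside, world axes, zero at the start; "ft_torque": the same for the moment, N m; "width": opening from 0.0 (shut) to 1.0 (fully open); "gripper_force": force on a finger pad.
Only numpy, scipy, OpenCV 4.12 (cv2) and the standard library are available. Lean on these libraries where they do the work, as an engineer would, in place of code of your own. Each camera call takes 0.05 s, during which the arm holds its last target. There are 200 camera calls.

## Working session

There is one attempt and no reset: what is moved stays moved. The work goes in short steps, Python scripts to look and compute and a tool call to move; the robot and the scene stay as the last step left them, time stands still between calls to the robot, and variables do not carry over. Pictures are saved under pics/ and viewed, at most 10 in all, crops included, and the job is handed in when it is done.

Besides the shell and the picture viewer there is one more tool, called after "Request:" in YAML: its name, and indented under it one key for each argument. arm_command: Moves the arm, as the interface text tells. Its arguments: {"type":"object","properties":{"targets":{"type":"array","items":{"type":"array","items":{"type":"array","items":{"type":"number"}}}},"jaw":{"type":"number"},"newtons":{"type":"number"}},"required":["targets"]}

```bash
mkdir -p pics
cat > h.py <<'E'
import numpy as np,cv2
from scipy.spatial.transform import Rotation as R
from cell import arm
def cloud(im):
    z=im["z_map"];v,u=np.mgrid[:z.shape[0],:z.shape[1]]
    P=np.stack([(u-im["cx"])/im["fx"]*z,(v-im["cy"])/im["fy"]*z,z],-1)
    return P
def world(im,P):
    Rm=np.array(im["rotation"]);
    if Rm.shape!=(3,3): Rm=R.from_rotvec(Rm).as_matrix() if Rm.size==3 else R.from_quat(Rm).as_matrix()
    return P@Rm.T+np.array(im["xyz"])
E
python3 - <<'E'
from h import *
s=arm.observe();print(s)
for n in("scene","side"):
    im=arm.get_image(n);cv2.imwrite(f"pics/{n}0.png",im["pixels"][...,::-1]);print(n,im["xyz"],im["rotation"],im["fx"],im["cx"],im["cy"])
    np.savez(f"{n}0.npz",W=world(im,cloud(im)),z=im["z_map"],p=im["pixels"])
E
```

```text
{'clock': 0.0, 'joints': array([-1.27757949,  0.43524511,  0.02500472,  1.57410501, -0.01156414,
        1.13396651, -0.07510091]), 'dq': array([-1.78575872e-03, -2.17795197e-04, -2.96479291e-05, -2.39947533e-04,
        6.20551359e-04,  1.29949038e-03,  1.42125315e-03]), 'joint_efforts': array([ 7.83546857e-04, -6.67857957e+01,  9.85439681e-01, -3.14463401e+01,
       -6.04819693e-02,  4.26864345e-02,  1.39133017e-04]), 'position': array([0.2408707 , 0.57620575, 0.24492851]), 'ee_rot': array([-6.17802536e-01, -3.08012151e+00,  2.47433505e-03]), 'force': array([0.08424027, 0.46923048, 0.22216668]), 'ft_torque': array([-0.00869465,  0.02034064,  0.01742062]), 'gripper_force': 0.0, 'width': 0.9997316929096196}
scene [ 0.13295073 -0.55039368  1.01293681] [-2.31275056  0.66667688 -0.23870693] 521.6578064687778 288.1844478702013 211.75384732271323
side [ 0.23792657 -0.64086178  0.62144749] [-2.06438943  0.44985306 -0.2404922 ] 434.74327187189544 276.755134521526 209.23885243877078
```

View pics/scene0.png

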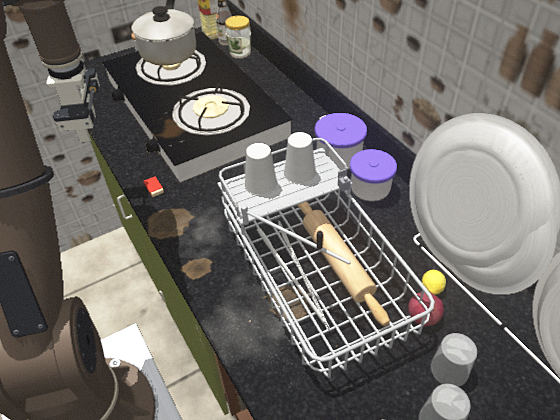

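View pics/side0.png

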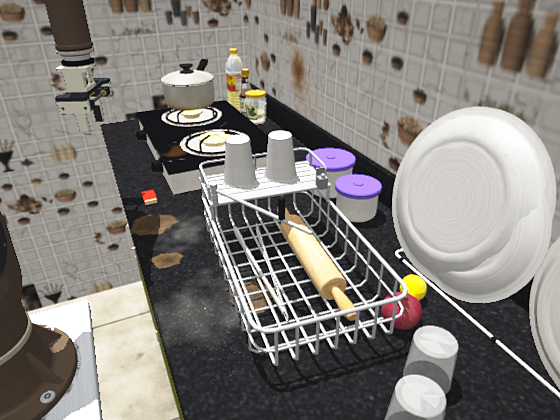

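The scene view shows the drainer with the shelf at the far end (cups at 262,170 and 300,158). The bar is hinged at about (245,210), the knob is at (319,240) and the bar's end at (350,262). The pin runs from (303,207) to (385,320) in the +x lane. The side view agrees.

```bash
cat > m.py <<'E'
from h import *
for n in("scene","side"):
    d=np.load(f"{n}0.npz");W,z,p=d["W"],d["z"],d["p"]
    ok=z>0
    box=ok&(W[...,0]>.25)&(W[...,0]<.95)&(W[...,1]>-.5)&(W[...,1]<.5)
    hsv=cv2.cvtColor(p,cv2.COLOR_RGB2HSV)
    rim=box&(W[...,2]>.104)&(W[...,2]<.122)&(hsv[...,1]<60)
    sh=box&(W[...,2]>.148)&(W[...,2]<.162)&(hsv[...,1]<60)
    for nm,m in(("rim",rim),("shelf",sh)):
        k,l,st,_=cv2.connectedComponentsWithStats(cv2.dilate(m.astype(np.uint8),np.ones((7,7))))
        b=1+np.argmax(st[1:,4]);q=W[m&(l==b)]
        r=cv2.minAreaRect((q[:,:2]*1000).astype(np.float32));print(n,nm,len(q),r,np.median(q[:,2]));print(cv2.boxPoints(r).round())
    pin=box&(hsv[...,0]>8)&(hsv[...,0]<25)&(hsv[...,1]>70)&(hsv[...,2]>100)&(W[...,2]>.03)&(W[...,2]<.1)
    k,l,st,c=cv2.connectedComponentsWithStats(cv2.dilate(pin.astype(np.uint8),np.ones((15,15))))
    b=1+np.argmax(st[1:,4]);q=W[pin&(l==b)]
    r=cv2.minAreaRect((q[:,:2]*1000).astype(np.float32));print(n,"pin",len(q),r,q[:,2].max());print(cv2.boxPoints(r).round())
    kn=box&(hsv[...,2]<70)&(W[...,2]>.19)&(W[...,2]<.26)
    q=W[kn];print("knob",len(q),q.mean(0),q.max(0),q.min(0))
    cup=box&(W[...,2]>.252)&(W[...,2]<.265);k,l,st,c=cv2.connectedComponentsWithStats(cup.astype(np.uint8))
    for i in range(1,k):
        if st[i,4]>60:q=W[l==i];print("cup",st[i,4],(q.max(0)+q.min(0))/2,q.mean(0))
    bar=box&(W[...,2]>.184)&(W[...,2]<.2)&(hsv[...,2]>90)
    k,l,st,c=cv2.connectedComponentsWithStats(cv2.dilate(bar.astype(np.uint8),np.ones((3,3))))
    for i in range(1,k):
        q=W[bar&(l==i)]
        if len(q)>60:
            r=cv2.minAreaRect((q[:,:2]*1000).astype(np.float32));print("bar?",len(q),cv2.boxPoints(r).round().tolist())
E
python3 m.py
```

```text
scene rim 1805 ((563.6586303710938, 39.9405517578125), (492.3345642089844, 288.90142822265625), 84.11693572998047) 0.11346500063375609
[[ 395. -190.]
 [ 682. -220.]
 [ 733.  270.]
 [ 445.  300.]]
scene shelf 3476 ((581.3729858398438, 215.13597106933594), (161.83970642089844, 285.801025390625), 83.38956451416016) 0.1546368865986873
[[430. 151.]
 [714. 118.]
 [733. 279.]
 [449. 312.]]
scene pin 1858 ((614.0275268554688, 31.706024169921875), (394.27008056640625, 56.90672302246094), 84.6556625366211) 0.07978865527515988
[[ 567. -162.]
 [ 624. -167.]
 [ 661.  225.]
 [ 604.  231.]]
knob 84 [ 0.52045316 -0.01486029  0.22046738] [ 0.52651547 -0.00947235  0.24005654] [ 0.51688472 -0.01894032  0.19271965]
cup 1013 [ 0.90962168 -0.07348276  0.25849908] [ 0.90179243 -0.10001246  0.25847181]
cup 340 [0.63039525 0.22727137 0.25703284] [0.62907179 0.22624362 0.25774224]
cup 360 [0.53197263 0.24529186 0.25733604] [0.5315389  0.24331217 0.25784894]
bar? 180 [[679.0, 124.0], [713.0, 120.0], [733.0, 280.0], [699.0, 284.0]]
bar? 1437 [[828.0, -349.0], [907.0, -356.0], [948.0, 108.0], [869.0, 115.0]]
bar
[... 983 characters left out ...]
9037309]
cup 221 [0.62937465 0.22574234 0.25643285] [0.62782228 0.22230815 0.25775842]
cup 1175 [ 0.90985515 -0.07607881  0.25850365] [ 0.90191251 -0.11773514  0.25845563]
cup 238 [0.53198655 0.24570455 0.25629209] [0.53074163 0.24039959 0.25771061]
bar? 150 [[680.0, 122.0], [718.0, 120.0], [727.0, 281.0], [689.0, 283.0]]
bar? 1561 [[858.0, 109.0], [871.0, -293.0], [913.0, -292.0], [901.0, 111.0]]
bar? 562 [[422.0, 302.0], [465.0, -87.0], [554.0, -77.0], [512.0, 311.0]]
bar? 194 [[585.0, 206.0], [651.0, 184.0], [663.0, 217.0], [597.0, 239.0]]
bar? 202 [[488.0, 224.0], [552.0, 200.0], [564.0, 233.0], [500.0, 256.0]]
bar? 199 [[820.0, -341.0], [830.0, -351.0], [868.0, -307.0], [857.0, -298.0]]
```

```bash
cat >> h.py <<'E'
O=np.array([.5647,.0477,0]);YAW=np.radians(-5.9)
DR=R.from_euler("z",YAW)
def dw(x,y,z): return O+DR.apply([x,y,z])   # drainer m -> world
def td(phi,roll=0,pitch=0):  # tool down, tool y heading phi deg; then roll about tool x, pitch about tool y (deg)
    p=np.radians(phi);y=np.array([np.cos(p),np.sin(p),0]);z=np.array([0,0,-1.]);x=np.cross(y,z)
    return R.from_matrix(np.stack([x,y,z],1))*R.from_euler("YX",[pitch,roll],degrees=True)
def plan(wps,start=None):
    """wps: (pos,R,n). prints rounded rows, follows rounded pose"""
    if start is None:
        s=arm.observe();start=(s["position"],R.from_rotvec(s["ee_rot"]))
    p,r=np.array(start[0]),start[1]
    for P,Q,n in wps:
        out=[]
        for k in range(n,0,-1):
            dr=(r.inv()*Q).as_rotvec()/k; d=r.inv().apply((np.array(P)-p)/k)
            row=np.r_[d.round(4),dr.round(3)]
            p=p+r.apply(row[:3]);r=r*R.from_rotvec(row[3:]);out.append([float(a)+0. for a in row])
        print(str(out).replace(" ",""))
    return p,r
E
python3 - <<'E'
from h import *
plan([([.26,.5,.36],td(60),3),([.46,-.06,.36],td(-45),13),([.49,-.043,.231],td(-45),4)])
E
```

```text
[[-0.0157,-0.021,-0.0383,0.0,0.0,0.043],[-0.0166,-0.0204,-0.0383,-0.001,0.0,0.042],[-0.0174,-0.0196,-0.0383,0.0,0.0,0.043]]
[[-0.0349,-0.0296,0.0,0.0,0.0,0.141],[-0.0387,-0.0244,0.0,0.0,0.0,0.141],[-0.0417,-0.0187,0.0,0.0,0.0,0.141],[-0.0439,-0.0127,0.0,0.0,0.0,0.141],[-0.0453,-0.0064,0.0,0.0,0.0,0.141],[-0.0457,0.0,0.0,0.0,0.0,0.141],[-0.0453,0.0065,0.0,0.0,0.0,0.141],[-0.0439,0.0128,0.0,0.0,0.0,0.141],[-0.0417,0.0188,0.0001,0.0,0.0,0.141],[-0.0386,0.0245,0.0,0.0,0.0,0.141],[-0.0348,0.0297,0.0001,0.0,0.0,0.141],[-0.0303,0.0343,0.0,0.0,0.0,0.141],[-0.0252,0.0382,0.0001,0.0,0.0,0.14]]
[[0.0083,0.0023,0.0322,0.0,0.0,0.0],[0.0083,0.0023,0.0323,0.0,0.0,0.0],[0.0083,0.0023,0.0322,0.0,0.0,0.0],[0.0084,0.0023,0.0323,0.0,0.0,0.0]]
```

Request:
arm_command:
  targets:
    - [[-0.016,-0.021,-0.038,0,0,0.043],[-0.017,-0.02,-0.038,0,0,0.043],[-0.017,-0.02,-0.038,0,0,0.043],[-0.035,-0.03,0,0,0,0.141],[-0.039,-0.024,0,0,0,0.141],[-0.042,-0.019,0,0,0,0.141],[-0.044,-0.013,0,0,0,0.141],[-0.045,-0.006,0,0,0,0.141],[-0.046,0,0,0,0,0.141],[-0.045,0.006,0,0,0,0.141]]
  jaw: 0
  newtons: 20

```text
clock: 1.35
position: [0.3678, 0.1964, 0.3596]
ee_rot: [-2.16, -2.281, 0.0]
force: [1.0, -0.3, 0.2]
width: 0.011
gripper_force: 0.0
```

Request:
arm_command:
  targets:
    - [[-0.044,0.013,0,0,0,0.141],[-0.042,0.019,0,0,0,0.141],[-0.039,0.024,0,0,0,0.141],[-0.035,0.03,0,0,0,0.141],[-0.03,0.034,0,0,0,0.141],[-0.025,0.038,0,0,0,0.14],[0,0,0,0,0,0],[0,0,0,0,0,0]]

```text
clock: 2.35
position: [0.4593, -0.0604, 0.3594]
ee_rot: [-2.902, -1.202, 0.001]
force: [0.8, 0.2, -0.1]
width: 0.009
gripper_force: 0.0
```

Run:
```python
from h import *
s=arm.observe();im=arm.get_image("wrist");cv2.imwrite("pics/w1.png",im["pixels"][...,::-1])
T=np.array(im["T_tool_cam"]);P=cloud(im);Q=P@T[:3,:3].T+T[:3,3];W=R.from_rotvec(s["ee_rot"]).apply(Q.reshape(-1,3)).reshape(Q.shape)+s["position"]
hsv=cv2.cvtColor(im["pixels"],cv2.COLOR_RGB2HSV);print(T.round(3).tolist())
m=(im["z_map"]>0)&(hsv[...,2]<70)&(W[...,2]>.2)&(W[...,2]<.26)&(abs(W[...,0]-.52)<.08)&(abs(W[...,1]+.01)<.08)
q=W[m];print(len(q),q.min(0),q.max(0));t=q[q[:,2]>.233];print(len(t),(t.min(0)+t.max(0))/2)
```

```text
[[0.0, -0.955, -0.296, 0.08], [1.0, 0.0, 0.0, 0.001], [-0.0, -0.296, 0.955, -0.138], [0.0, 0.0, 0.0, 1.0]]
110 [ 0.51762347 -0.01749324  0.23037534] [ 0.53092201 -0.00446091  0.23809135]
88 [ 0.52449901 -0.01085511  0.23554965]
```

View pics/w1.png

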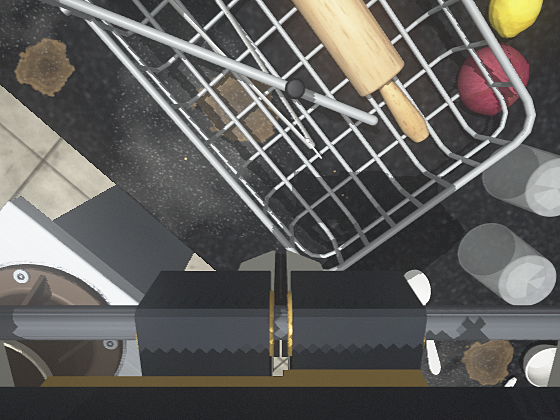

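The wrist view shows the knob at pixel (296,88), the bar's end at (376,121) and the closed fingers at (280,320). The knob's measured radius of 189 mm matches the given 190 mm.

Run:
```python
from h import *
H=dw(-.130,.100,0)
def k(a,phi,off):
    a,p=np.radians([a,phi]);q=H+.19*np.array([np.cos(a),np.sin(a),0])-off*np.array([-np.sin(p),np.cos(p),0]);q[2]=.231;return q
w=[([.492,-.043,.231],td(-45),4)]
al=np.linspace(-65.3,-2,12);ph=np.linspace(-45,-6,12)
w+=[(k(a,p,.0165),td(p),1) for a,p in zip(al,ph)]
w[-1:]=[(k(-1.9,-6,.0165),td(-6),1)]
print(H,[x[0].round(3).tolist() for x in (w[1],w[-1])],arm.observe()["joints"].round(2));plan(w)
```

```text
[0.44566789 0.16053331 0.        ] [[0.513, -0.024, 0.231], [0.634, 0.138, 0.231]] [-0.62  0.07  0.7   1.8  -0.04  1.29 -0.7 ]
[[0.0088,0.0028,0.0321,0.0,0.0,0.0],[0.0088,0.0028,0.0321,0.0,0.0,0.0],[0.0088,0.0029,0.0321,0.0,0.0,0.001],[0.0087,0.0028,0.0321,-0.001,0.0,0.0]]
[[0.0287,0.0015,0.0,0.0,0.0,0.0]]
[[0.0183,0.0068,0.0,0.0,0.0,-0.062]]
[[0.0184,0.006,0.0,0.0,0.0,-0.062]]
[[0.0186,0.0053,0.0,0.0,0.0,-0.061]]
[[0.0188,0.0046,0.0,0.0,0.0,-0.062]]
[[0.0189,0.0039,0.0,0.0,0.0,-0.062]]
[[0.019,0.0031,0.0,0.0,0.0,-0.062]]
[[0.019,0.0024,0.0,0.0,0.0,-0.062]]
[[0.0191,0.0017,0.0,0.0,0.0,-0.062]]
[[0.0191,0.0009,0.0,0.0,0.0,-0.062]]
[[0.0191,0.0002,0.0,0.0,0.0,-0.062]]
[[0.0194,-0.0005,0.0,0.0,0.0,-0.061]]
```

Request:
arm_command:
  targets:
    - [[0.009,0.003,0.032,0,0,0],[0.009,0.003,0.032,0,0,0],[0.009,0.003,0.032,0,0,0],[0.009,0.003,0.032,0,0,0],[0.014,0.001,0,0,0,0],[0.014,0.001,0,0,0,0]]

```text
clock: 3.15
position: [0.5158, -0.0242, 0.2328]
ee_rot: [2.902, 1.203, 0.002]
force: [-0.4, -0.8, -0.2]
width: 0.002
gripper_force: 0.0
```

Request:
arm_command:
  targets:
    - [[0.018,0.007,0,0,0,-0.062],[0.018,0.006,0,0,0,-0.062],[0.019,0.005,0,0,0,-0.062],[0.019,0.005,0,0,0,-0.062],[0.019,0.004,0,0,0,-0.062],[0.019,0.003,0,0,0,-0.062],[0.019,0.002,0,0,0,-0.062],[0.019,0.002,0,0,0,-0.062],[0.019,0.001,0,0,0,-0.062],[0,0,0,0,0,0]]

```text
clock: 4.4
position: [0.6283, 0.1003, 0.2314]
ee_rot: [-2.455, -1.959, -0.0]
force: [0.3, 0.3, 0.3]
width: 0.002
gripper_force: 0.0
```

```bash
cat > look.py <<'E'
from h import *
import sys
s=arm.observe();print(s["position"],s["ee_rot"],s["force"])
im=arm.get_image("side");cv2.imwrite(sys.argv[1],im["pixels"][...,::-1])
W=world(im,cloud(im));D=DR.inv().apply((W-O).reshape(-1,3)).reshape(W.shape)
hsv=cv2.cvtColor(im["pixels"],cv2.COLOR_RGB2HSV)
m=(im["z_map"]>0)&(hsv[...,2]>90)&(hsv[...,1]<60)&(abs(D[...,2]-.191)<.008)&(D[...,0]>-.12)&(D[...,0]<.1)&(D[...,1]<.115)&(D[...,1]>-.12)
q=D[m];print("bar",len(q));print(np.polyfit(q[:,0],q[:,1],1),q[:,0].min(),q[:,0].max())
E
python3 look.py pics/s2.png
```

```text
[0.62828519 0.10031272 0.23137135] [-2.45524525e+00 -1.95862271e+00 -1.70700864e-04] [0.27812631 0.32606951 0.3399912 ]
bar 366
[-0.10581868  0.08457178] -0.11968069621956107 0.09974349048658698
```

Request:
arm_command:
  targets:
    - [[0.01,0.0,0,0,0,-0.06],[0.008,0.0,0,0,0,-0.06],[0.003,0,0,0,0,0],[0,0,0,0,0,0]]

```text
clock: 4.95
position: [0.6318, 0.1155, 0.2319]
ee_rot: [2.342, 2.092, -0.003]
force: [-1.3, -3.8, 1.1]
width: 0.005
gripper_force: 2.4
```

Request:
arm_command:
  targets:
    - [[0.002,0,0,0,0,0],[0,0,0,0,0,0]]

```text
clock: 5.2
position: [0.6318, 0.1158, 0.2318]
ee_rot: [2.342, 2.09, -0.006]
force: [-1.7, -9.2, 1.1]
width: 0.005
gripper_force: 4.4
```

```bash
python3 look.py pics/s3.png
```

```text
[0.63180091 0.11584499 0.23184536] [ 2.3424433   2.08962446 -0.00575047] [-1.70799782 -9.21898896  1.06904699]
bar 354
[-0.05709045  0.09083871] -0.11953474811167134 0.0997375682170422
```

Request:
arm_command:
  targets:
    - [[0.002,0,0,0,0,0],[0.002,0,0,0,0,0],[0,0,0,0,0,0]]

```text
clock: 5.62
position: [0.6327, 0.122, 0.2319]
ee_rot: [2.342, 2.092, -0.001]
force: [0.2, -1.1, 0.5]
width: 0.002
gripper_force: 0.7
```

```bash
python3 look.py pics/s4.png
```

```text
[0.63274896 0.12195868 0.23194804] [ 2.34185387e+00  2.09211264e+00 -1.39575366e-03] [ 0.18287911 -1.08578603  0.52695471]
bar 347
[-0.02147115  0.09527225] -0.11911562752228477 0.09923058936989422
```

View pics/s4.png

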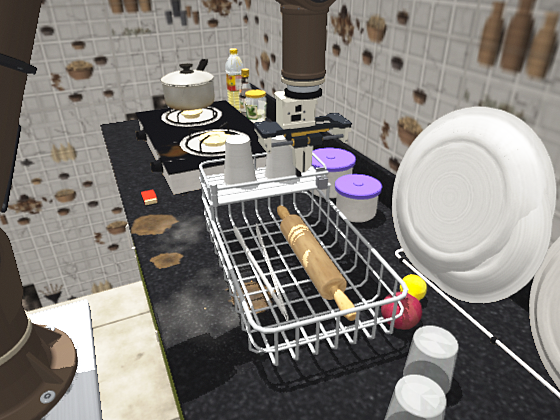

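The bar (about row 185) now lies along the shelf edge and has snapped past the ball; the force fell from 9 N to 1 N. I'll push it home to the stop.

Request:
arm_command:
  targets:
    - [[0.003,0,0,0,0,0],[0.002,0,0,0,0,0],[0,0,0,0,0,0]]

```text
clock: 6.05
position: [0.633, 0.1272, 0.2317]
ee_rot: [2.339, 2.095, -0.004]
force: [-2.0, -8.2, 2.2]
width: 0.002
gripper_force: 4.0
```

Request:
arm_command:
  targets:
    - [[0.002,0,0,0,0,0],[0,0,0,0,0,0]]

```text
clock: 6.3
position: [0.6331, 0.1275, 0.2317]
ee_rot: [2.34, 2.092, -0.007]
force: [-3.4, -11.5, 2.5]
width: 0.004
gripper_force: 6.1
```

```bash
python3 look.py pics/s5.png
```

```text
[0.63306399 0.12750604 0.23172632] [ 2.33980918  2.0924617  -0.00650808] [ -3.3952529 -11.5375529   2.4974809]
bar 345
[0.00184693 0.09870124] -0.11917100982331051 0.09904342876956268
```

```bash
cat >> h.py <<'E'
G0=td(-5.9)*R.from_euler("XY",[-13,8],degrees=True)
GZ=G0.apply([0,0,1])
def pinmask(im,W,D):
    hsv=cv2.cvtColor(im["pixels"],cv2.COLOR_RGB2HSV)
    return (im["z_map"]>0)&(hsv[...,0]>8)&(hsv[...,0]<25)&(hsv[...,1]>60)&(D[...,2]>.035)&(D[...,2]<.09)&(abs(D[...,0]-.054)<.045)
E
python3 - <<'E'
from h import *
g=dw(.054,-.053,.046)-.010*GZ;print(g,GZ)
s=arm.observe();p0=s["position"]+DR.apply([0,-.05,.03])
plan([(p0,td(-6),2),(g-.13*GZ,G0,5)])
E
```

```text
[ 0.61060707 -0.01172542  0.05564888] [ 0.23588779  0.11553762 -0.96488756]
[[-0.0251,0.0002,-0.0149,0.0,0.002,-0.003],[-0.025,0.0001,-0.0149,-0.001,0.003,-0.004]]
[[-0.0218,-0.0074,0.0161,-0.045,0.028,-0.003],[-0.0222,-0.0081,0.0152,-0.045,0.028,-0.004],[-0.0226,-0.0089,0.0141,-0.045,0.028,-0.003],[-0.0229,-0.0096,0.0131,-0.046,0.028,-0.004],[-0.0233,-0.0102,0.012,-0.045,0.027,-0.004]]
```

Request:
arm_command:
  targets:
    - [[-0.025,0,-0.015,0,0.002,-0.003],[-0.025,0,-0.015,0,0.003,-0.004],[-0.022,-0.007,0.016,-0.045,0.028,-0.003],[-0.022,-0.008,0.015,-0.045,0.028,-0.004],[-0.023,-0.009,0.014,-0.045,0.028,-0.003],[-0.023,-0.01,0.013,-0.046,0.028,-0.004],[-0.023,-0.01,0.012,-0.045,0.027,-0.004],[0,0,0,0,0,0],[0,0,0,0,0,0]]
  jaw: 0.075

```text
clock: 7.48
position: [0.5815, -0.0227, 0.1822]
ee_rot: [2.241, 2.06, 0.398]
force: [-0.4, -0.2, -0.1]
width: 0.816
gripper_force: 0.0
```

```bash
cat > wl.py <<'E'
from h import *
import sys
s=arm.observe();im=arm.get_image("wrist");cv2.imwrite(sys.argv[1],im["pixels"][...,::-1])
T=np.array(im["T_tool_cam"]);Q=cloud(im)@T[:3,:3].T+T[:3,3];W=R.from_rotvec(s["ee_rot"]).apply(Q.reshape(-1,3)).reshape(Q.shape)+s["position"]
D=DR.inv().apply((W-O).reshape(-1,3)).reshape(W.shape)
m=pinmask(im,W,D);q=D[m];print(s["position"],s["ee_rot"],s["width"],len(q))
for y in np.arange(-.22,.22,.02):
    a=q[abs(q[:,1]-y)<.01]
    if len(a)>20:print(y.round(2),len(a),np.percentile(a[:,0],[1,99]).round(4),np.percentile(a[:,2],99).round(4),a[a[:,2]>np.percentile(a[:,2],90)][:,0].mean().round(4))
E
python3 wl.py pics/w2.png
```

```text
[ 0.58147299 -0.02272351  0.18222106] [2.24069816 2.06033393 0.39798205] 0.8156474495060015 17591
-0.18 709 [0.0406 0.0659] 0.0591 0.0539
-0.16 406 [0.0416 0.0645] 0.0582 0.0536
-0.12 1015 [0.0253 0.0792] 0.0746 0.0537
-0.1 1910 [0.0253 0.0791] 0.0744 0.0537
-0.08 1711 [0.0254 0.0794] 0.0743 0.0545
-0.06 1192 [0.0252 0.0797] 0.0736 0.0527
-0.04 981 [0.0253 0.0801] 0.0735 0.0575
-0.02 1090 [0.0254 0.0795] 0.073 0.0561
-0.0 1212 [0.0253 0.0802] 0.0734 0.0611
0.02 1313 [0.0253 0.0795] 0.0738 0.0587
0.04 1776 [0.0255 0.0802] 0.0743 0.0559
0.06 2244 [0.0254 0.0793] 0.0744 0.0542
0.08 1997 [0.0255 0.08  ] 0.0744 0.054
```

View pics/w2.png

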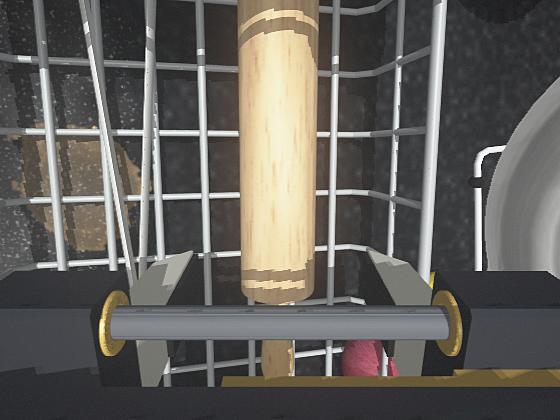

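The barrel (columns 240–318, free end near row 300) lies between the open fingers and parallel to the drainer's y. Its axis is at x≈53 mm, z≈46 mm.

Run:
```python
from h import *
g=dw(.053,-.053,.046)-.010*GZ
plan([(g-.03*GZ,G0,3),(g,G0,3)])
```

```text
[[-0.0018,-0.0009,0.0333,0.0,-0.002,0.001],[-0.0017,-0.0009,0.0333,0.0,-0.002,0.001],[-0.0017,-0.0008,0.0332,0.001,-0.002,0.002]]
[[0.0,0.0,0.01,0.0,0.0,0.0],[0.0,0.0,0.01,0.0,0.0,0.0],[0.0,0.0,0.01,0.0,0.0,0.0]]
```

Request:
arm_command:
  targets:
    - [[-0.002,-0.001,0.033,0,-0.002,0.001],[-0.002,-0.001,0.033,0,-0.002,0.001],[-0.001,-0.001,0.033,0,-0.002,0.002],[0,0,0.01,0,0,0],[0,0,0,0,0,0]]

```text
clock: 8.15
position: [0.6036, -0.0139, 0.0747]
ee_rot: [2.243, 2.056, 0.389]
force: [-0.3, -0.9, 0.5]
width: 0.817
gripper_force: 0.0
```

Request:
arm_command:
  targets:
    - [[0,0,0.007,0,0,0],[0,0,0.007,0,0,0],[0,0,0.005,0,0,0],[0,0,0,0,0,0]]

```text
clock: 8.65
position: [0.6074, -0.0123, 0.0559]
ee_rot: [2.244, 2.054, 0.388]
force: [-0.8, 0.1, -0.0]
width: 0.818
gripper_force: 0.0
```

Request:
arm_command:
  targets:
    - [[0,0.002,0,0,0,0],[0,0,0,0,0,0],[0,0,0,0,0,0],[0,0,0,0,0,0],[0,0,0,0,0,0],[0,0,0,0,0,0]]
  jaw: 0.04
  newtons: 60

```text
clock: 9.4
position: [0.6095, -0.0126, 0.0567]
ee_rot: [2.244, 2.054, 0.389]
force: [-1.8, -0.5, 2.6]
width: 0.616
gripper_force: 60.0
```

```bash
cat > lift.py <<'E'
from h import *
s=arm.observe();p=s["position"];r=R.from_rotvec(s["ee_rot"])
ax=DR.apply([1,0,0]);piv=dw(.053,.207,.050)
def tilt(p,r,th,piv):
    q=R.from_rotvec(-np.radians(th)*ax);return piv+q.apply(p-piv),q*r
w=[]
p,r=p+[0,0,.004],r;w.append((p,r,1))
for th in np.arange(5): 
    P,Rr=tilt(p,r,3*(th+1),piv);w.append((P,Rr,1))
th=np.radians(15);d=DR.apply([0,-np.cos(th),np.sin(th)])
w.append((P+.165*d,Rr,8))
P2=P+.165*d+[0,0,.10];w.append((P2,Rr,4))
e,_=plan(w);print(P,P2,e)
E
python3 lift.py
```

```text
[[0.0005,0.0009,-0.0039,0.0,0.0,0.0]]
[[0.0028,0.0031,-0.0131,0.002,-0.051,-0.012]]
[[0.0028,0.003,-0.0131,0.001,-0.051,-0.011]]
[[0.0027,0.0031,-0.0131,0.002,-0.051,-0.012]]
[[0.0028,0.0031,-0.0131,0.001,-0.051,-0.011]]
[[0.0028,0.0031,-0.0131,0.002,-0.051,-0.012]]
[[-0.0204,0.0,-0.0029,0.0,0.0,0.0],[-0.0204,0.0,-0.0029,0.0,0.0,0.0],[-0.0204,0.0,-0.0029,0.0,0.0,0.0],[-0.0204,0.0,-0.0028,0.0,0.0,0.0],[-0.0205,0.0,-0.0029,0.0,0.0,0.0],[-0.0204,0.0001,-0.0028,0.0,0.0,0.0],[-0.0205,0.0,-0.0029,0.0,0.0,0.0],[-0.0204,0.0001,-0.0028,0.0,0.0,0.0]]
[[-0.0031,0.0054,-0.0242,0.0,0.0,0.0],[-0.0032,0.0054,-0.0242,0.0,0.0,0.0],[-0.0031,0.0054,-0.0242,0.0,0.0,0.0],[-0.0032,0.0054,-0.0242,0.0,0.0,0.0]]
[ 0.61067686 -0.00091807  0.12823199] [ 0.59429401 -0.15945158  0.27093713] [ 0.59425277 -0.15950225  0.27090682]
```

Request:
arm_command:
  targets:
    - [[0,0.001,-0.004,0,0,0],[0.003,0.003,-0.013,0.002,-0.051,-0.012],[0.003,0.003,-0.013,0.001,-0.051,-0.011],[0.003,0.003,-0.013,0.002,-0.051,-0.012],[0.003,0.003,-0.013,0.001,-0.051,-0.011],[0.003,0.003,-0.013,0.002,-0.051,-0.012],[0,0,0,0,0,0],[0,0,0,0,0,0]]

```text
clock: 10.4
position: [0.61, -0.0005, 0.127]
ee_rot: [2.107, 1.986, 0.084]
force: [-0.9, -0.6, -3.9]
width: 0.621
gripper_force: 60.0
```

```bash
cat > pinlook.py <<'E'
from h import *
import sys
im=arm.get_image("side");cv2.imwrite(sys.argv[1],im["pixels"][...,::-1])
W=world(im,cloud(im));D=DR.inv().apply((W-O).reshape(-1,3)).reshape(W.shape)
hsv=cv2.cvtColor(im["pixels"],cv2.COLOR_RGB2HSV)
m=(im["z_map"]>0)&(hsv[...,0]>8)&(hsv[...,0]<25)&(hsv[...,1]>60)&(D[...,2]>.035)&(abs(D[...,0]-.054)<.06)&(D[...,1]>-.45)&(D[...,1]<.25)
q=D[m];c=np.polyfit(q[:,1],q[:,2],1);print(len(q),q.min(0),q.max(0),"slope deg",np.degrees(np.arctan(c[0])),"yaw",np.degrees(np.arctan(np.polyfit(q[:,1],q[:,0],1)[0])))
E
python3 pinlook.py pics/s6.png
```

```text
3047 [-0.00599769 -0.19398357  0.05824477] [0.09748583 0.12040715 0.51736786] slope deg 57.491106069183445 yaw -11.54649301381912
```

View pics/s6.png

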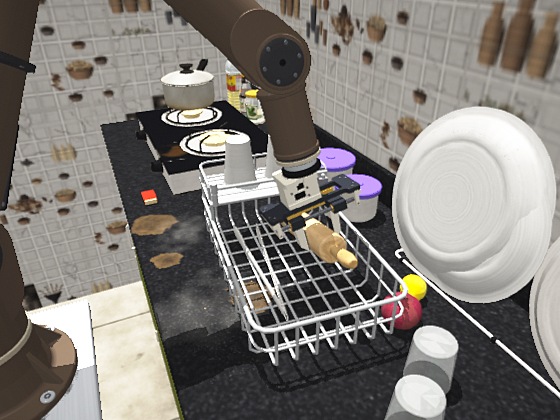

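The free end is up (345,258) and the pin is held, with about 4 N on the wrist. I'll draw it along the slant.

Request:
arm_command:
  targets:
    - [[-0.02,0,-0.003,0,0,0],[-0.02,0,-0.003,0,0,0],[-0.02,0,-0.003,0,0,0],[-0.02,0,-0.003,0,0,0],[0,0,0,0,0,0]]

```text
clock: 11.08
position: [0.6021, -0.0808, 0.1502]
ee_rot: [2.109, 1.98, 0.085]
force: [-0.1, -0.1, -4.4]
width: 0.615
gripper_force: 60.0
```

Request:
arm_command:
  targets:
    - [[-0.02,0,-0.003,0,0,0],[-0.02,0,-0.003,0,0,0],[-0.02,0,-0.003,0,0,0],[-0.02,0,-0.003,0,0,0],[-0.02,0,-0.003,0,0,0],[0,0,0,0,0,0],[0,0,0,0,0,0]]

```text
clock: 11.95
position: [0.5919, -0.174, 0.1761]
ee_rot: [2.106, 1.986, 0.085]
force: [-0.2, -0.5, -4.7]
width: 0.614
gripper_force: 60.0
```

```bash
python3 pinlook.py pics/s7.png
```

```text
4448 [-0.006      -0.36752626  0.09779614] [0.09672594 0.03667626 0.5498953 ] slope deg 53.71101818579134 yaw -11.150573980893467
```

View pics/s7.png

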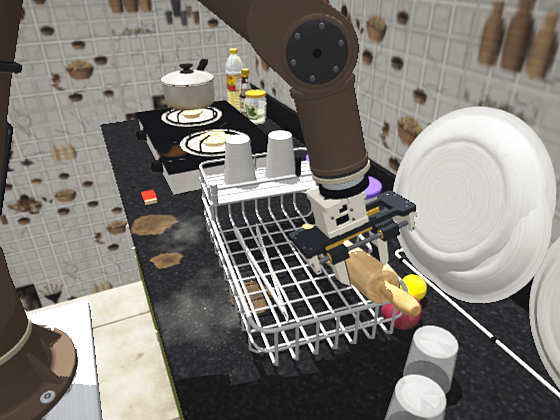

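The pin is clear of the shelf; its inner end is at about drainer y +35 mm, and the cups and bar look unchanged. Next I'll raise it straight up, then level it.

Run:
```python
from h import *
s=arm.observe();p=s["position"];r=R.from_rotvec(s["ee_rot"])
ax=DR.apply([1,0,0]);q=R.from_rotvec(np.radians(15)*ax)
plan([(p+[0,0,.14],r,7),(p+[0,0,.16],q*r,6)])
```

```text
[[-0.0025,0.0043,-0.0194,0.0,0.0,0.0],[-0.0025,0.0043,-0.0194,0.0,0.0,0.0],[-0.0025,0.0043,-0.0194,0.0,0.0,0.0],[-0.0025,0.0043,-0.0193,0.0,0.0,0.0],[-0.0025,0.0043,-0.0194,0.0,0.0,0.0],[-0.0025,0.0044,-0.0193,0.0,0.0,0.0],[-0.0025,0.0043,-0.0194,0.0,0.0,0.0]]
[[-0.0004,0.0007,-0.0032,-0.001,0.043,0.01],[-0.0003,0.0007,-0.0032,-0.001,0.042,0.01],[-0.0001,0.0008,-0.0033,-0.002,0.043,0.009],[0.0,0.0007,-0.0032,-0.001,0.042,0.01],[0.0002,0.0008,-0.0033,-0.002,0.043,0.009],[0.0003,0.0008,-0.0032,-0.001,0.042,0.01]]
```

Request:
arm_command:
  targets:
    - [[-0.002,0.004,-0.019,0,0,0],[-0.002,0.004,-0.019,0,0,0],[-0.003,0.004,-0.019,0,0,0],[-0.003,0.004,-0.019,0,0,0],[-0.002,0.004,-0.019,0,0,0],[-0.002,0.004,-0.02,0,0,0],[-0.003,0.004,-0.02,0,0,0],[0,0,0,0,0,0]]

```text
clock: 13.0
position: [0.5907, -0.1734, 0.3163]
ee_rot: [2.103, 1.985, 0.087]
force: [-0.0, -0.6, -5.1]
width: 0.617
gripper_force: 60.0
```

Request:
arm_command:
  targets:
    - [[0,0.001,-0.003,-0.001,0.043,0.01],[0,0.001,-0.003,-0.001,0.042,0.01],[0,0.001,-0.003,-0.002,0.043,0.009],[0,0.001,-0.003,-0.001,0.042,0.01],[0,0.001,-0.003,-0.002,0.043,0.009],[0,0.001,-0.003,-0.001,0.042,0.01],[0,0,0,0,0,0],[0,0,0,0,0,0],[0,0,0,0,0,0]]

```text
clock: 14.12
position: [0.5918, -0.1731, 0.3336]
ee_rot: [2.243, 2.056, 0.388]
force: [-0.5, -0.1, -4.1]
width: 0.615
gripper_force: 60.0
```

```bash
cat > fin.py <<'E'
from h import *
s=arm.observe();print(s["position"],s["ee_rot"],s["force"],s["dq"].round(3).max())
for n in("scene","side","wrist"):
    s=arm.observe();im=arm.get_image(n);cv2.imwrite(f"pics/f_{n}.png",im["pixels"][...,::-1]);P=cloud(im)
    if n=="wrist":
        T=np.array(im["T_tool_cam"]);Q=P@T[:3,:3].T+T[:3,3];W=R.from_rotvec(s["ee_rot"]).apply(Q.reshape(-1,3)).reshape(Q.shape)+s["position"]
    else: W=world(im,P)
    D=DR.inv().apply((W-O).reshape(-1,3)).reshape(W.shape);hsv=cv2.cvtColor(im["pixels"],cv2.COLOR_RGB2HSV)
    m=(im["z_map"]>0)&(hsv[...,0]>8)&(hsv[...,0]<25)&(hsv[...,1]>60)&(D[...,2]>.26)&(D[...,2]<.38)&(abs(D[...,0]-.054)<.05)&(D[...,1]>-.48)&(D[...,1]<.1)
    q=D[m];print(n,len(q))
    for y in np.arange(-.44,.1,.03):
        a=q[abs(q[:,1]-y)<.015]
        if len(a)>20: print(y.round(2),len(a),np.percentile(a[:,2],[2,98]).round(4),np.percentile(a[:,0],[2,98]).round(3))
E
python3 fin.py
```

```text
[ 0.59176683 -0.17310506  0.33360689] [2.24326806 2.05564041 0.38789988] [-0.4866206  -0.10813964 -4.103732  ] 0.007
scene 3138
-0.38 46 [0.3185 0.3355] [0.043 0.058]
-0.35 328 [0.3213 0.3395] [0.039 0.059]
-0.32 259 [0.322  0.3381] [0.039 0.059]
-0.29 613 [0.3037 0.3529] [0.024 0.074]
-0.26 581 [0.3178 0.3537] [0.023 0.069]
-0.23 205 [0.3155 0.3529] [0.023 0.071]
-0.14 113 [0.3154 0.3452] [0.024 0.035]
-0.11 205 [0.3147 0.3492] [0.024 0.061]
-0.08 278 [0.3137 0.3502] [0.024 0.072]
-0.05 246 [0.313  0.3486] [0.024 0.069]
-0.02 66 [0.3163 0.3465] [0.025 0.058]
0.01 121 [0.3155 0.3317] [0.04  0.061]
0.04 77 [0.3173 0.3326] [0.04  0.061]
side 3044
-0.38 126 [0.3204 0.3353] [0.042 0.059]
-0.35 432 [0.3223 0.3398] [0.038 0.058]
-0.32 273 [0.3219 0.3387] [0.039 0.057]
-0.29 1085 [0.3013 0.3533] [0.024 0.076]
-0.26 574 [0.3142 0.3542] [0.023 0.063]
-0.23 416 [0.3148 0.3533] [0.023 0.078]
-0.2 64 [0.3385 0.3531] [0.029 0.077]
0.04 24 [0.3175 0.3292] [0.04  0.051]
wrist 47068
-0.26 567 [0.3247 0.3496] [0.024 0.078]
-0.23 4833 [0.3287 0.3515] [0.025 0.076]
-0.2 10487 [0.328  0.3509] [0.025 0.076]
-0.17 11427 [0.3275 0.3503] [0.025 0.076]
-0.14 12589 [0.327  0.3498] [0.025 0.076]
-0.11 7165 [0.3257 0.3493] [0.025 0.077]
```

View pics/f_scene.png

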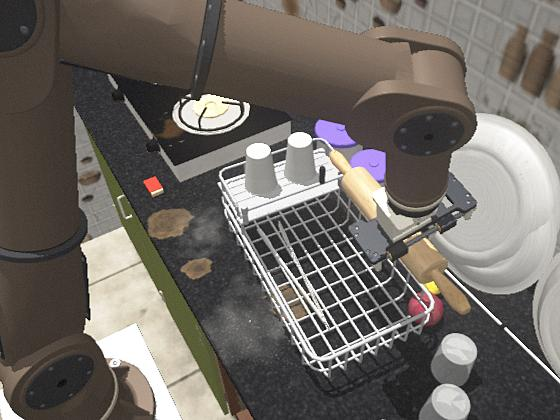

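The scene view shows the pin held above the basket from (335,155) to (460,305). The bar is shut with its knob at (322,175), the cups are in place and the tongs are in their lane. About 1.2° of tilt remains, which I'll trim before checking cups and bar numerically.

Request:
arm_command:
  targets:
    - [[0,0,0,-0.001,0.02,0.004],[0,0,0,0,0,0],[0,0,0,0,0,0],[0,0,0,0,0,0],[0,0,0,0,0,0]]

```text
clock: 14.9
position: [0.5918, -0.1738, 0.3341]
ee_rot: [2.253, 2.059, 0.414]
force: [-0.0, 0.4, -3.5]
width: 0.618
gripper_force: 60.0
```

```bash
python3 fin.py | grep -v "^-0.2"
python3 - <<'E'
from h import *
im=arm.get_image("scene");z=im["z_map"];W=world(im,cloud(im));D=DR.inv().apply((W-O).reshape(-1,3)).reshape(W.shape);hsv=cv2.cvtColor(im["pixels"],cv2.COLOR_RGB2HSV)
c=(z>0)&(W[...,2]>.252)&(W[...,2]<.265)&(D[...,1]>.1)&(D[...,1]<.25);k,l,st,_=cv2.connectedComponentsWithStats(c.astype(np.uint8))
for i in range(1,k):
    if st[i,4]>60:q=W[l==i];print("cup",st[i,4],(q.max(0)+q.min(0))/2)
m=(z>0)&(hsv[...,2]>90)&(hsv[...,1]<60)&(abs(D[...,2]-.191)<.008)&(abs(D[...,0])<.1)&(D[...,1]<.115)&(D[...,1]>-.12)
q=D[m];print("bar",len(q),np.polyfit(q[:,0],q[:,1],1))
E
```

```text
[ 0.59177421 -0.17381318  0.33413187] [2.25311156 2.05880118 0.41429333] [-0.01440478  0.39440908 -3.54867138] 0.002
scene 3171
-0.38 51 [0.3164 0.3334] [0.043 0.059]
-0.35 331 [0.3191 0.3376] [0.038 0.06 ]
-0.32 257 [0.3213 0.3371] [0.039 0.059]
-0.14 129 [0.3167 0.347 ] [0.023 0.036]
-0.11 229 [0.3153 0.353 ] [0.023 0.068]
-0.08 285 [0.3181 0.3532] [0.024 0.07 ]
-0.05 258 [0.3166 0.3529] [0.024 0.069]
-0.02 59 [0.3187 0.351 ] [0.026 0.057]
0.01 127 [0.3208 0.3376] [0.04  0.061]
0.04 77 [0.3205 0.3375] [0.041 0.061]
side 3068
-0.38 130 [0.318  0.3335] [0.042 0.058]
-0.35 435 [0.32   0.3376] [0.038 0.058]
-0.32 274 [0.3207 0.3368] [0.039 0.056]
0.01 34 [0.3226 0.3337] [0.04  0.045]
0.04 27 [0.32   0.3342] [0.04  0.049]
wrist 47066
-0.17 11445 [0.3287 0.3515] [0.025 0.076]
-0.14 12608 [0.3287 0.3515] [0.025 0.076]
-0.11 6821 [0.3278 0.3515] [0.025 0.077]
cup 335 [0.63081931 0.22776158 0.25739401]
cup 354 [0.53188573 0.24603982 0.25711022]
bar 289 [-0.00143867  0.09931539]
```

The pin is level and still, the bar is shut and the cups haven't moved, so I'm handing it in.

```bash
python3 -c "
from cell import arm
print(arm.sign_off())"
```

```text
the job is handed in; nothing more can be done
None
```

The guard bar is shut behind its catch, and the rolling pin is out of the basket, held level and still about 18 cm above the rim; the cups measured within 1 mm of where they started, the tongs look undisturbed, and the job is handed in.

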